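# Run in a board wheel's bearings and park it at the pointer

### The arm

A 7-joint arm with a two-finger parallel gripper is mounted at the origin on the work surface. World frame = base frame: x ahead of the robot, y to its left, z up, the work surface at z = 0. Lengths are in m, angles in rad, forces in N, time in s.
With the tool pointing down it reaches from about 0.35 to 0.9 m from the base axis. Payload 7.2 kg.
Tool frame: the origin (TCP) lies at the very end of the fingers, on their centre line; the grasp point (between the pads) lies 19 mm behind it; z points along the fingers, y is the line along which they close (so a half turn about z gives the same grasp; the last joint's range is limited). The gripper opens to 88 mm and grips with 3 to 60 N. Pads are 20 mm wide; open, the fingers measure 115 mm over their backs; the gripper's body (75 mm by 178 mm) begins 61 mm behind the grasp point.
Start: joints at [-1.397, 0.411, -0.013, 1.596, 0.006, 1.134, -0.082], TCP at [0.15, 0.607, 0.223] pointing down, gripper open.
Joint ranges: [-2.95, 2.95], [-0.29, 1.99], [-1.47, 1.44], [0.14, 2.54], [-1.03, 4.17], [0.13, 1.85], [-2.86, 2.86]. Speed limits (rad/s): [2.39, 2.39, 3.01, 3.01, 3.14, 3.14, 3.14].

### API

Orientations are given as a 3x3 rotation matrix whose columns are the frame's x, y, z axes.
In Python, from cell import robot gives the robot as it stands.
- The arm moves only by the tool drive_tool, never from a script. Its argument "deltas" is a list of rows, each a list of 4 numbers: the shift along the tool's x, y, z scaled (see below), then the turn about the tool's z scaled (see below). A call has 1 to 10 rows; each row is the pose to reach, as a shift and turn from the pose commanded when the call began, along the tool's axes at that moment, turning the shorter way round; what a row does not reach only later rows make up. The controller multiplies each number of a shift by 500 mm and each number of a turn by pi rad. A row lasts 1/12 s, in which the tool goes at most 41.7 mm and 7.16 degrees, less where a joint would pass 70% of its speed; a pose out of reach is approached as far as the arm can. A call with a number of a shift or a turn outside -1 to 1 is refused whole. A call with a gripper value outside its range is refused whole. "fingers" is the opening, from 0 (shut) to 1 (fully open), set as the call begins (left out, the last holds). The fingers move at their own pace and stop on an object; the grip force is fixed at half the most. Time passes only in rows, so rows that repeat a pose let the fingers close. It gives the time, the measured TCP pose, the force, the opening and the grip force at its end, in the units of the state.
- robot.state(): the state, without advancing time (a new reading comes with each control period).
- robot.read_camera(name): name is "side" or "top"; returns the picture (400x640x3 uint8, red, green, blue); there is no depth.
- robot.camera_model(name): a dict with "intrinsics" (3x3 intrinsics, pixels), "world_to_cam" (4x4, takes a point from world to camera coordinates). Camera axes: x right, y up, looking along -z (the intrinsics and any distortion apply to the point x, -y, -z); pixel columns grow to the right and rows downward; lengths in m; the calibration is good to about 2 mm. A picture is of the moment at which its call begins. camera_model takes no time and is no camera call.
- robot.sign_off(): hands the job in; it is judged then, once.
Trained networks look in the newest picture that a camera, given by its name, has taken for a name from the list of things; names that differ only in an ending like _2 or _b are one class to them, and where a whole thing is asked for, a point or a joint stands for the part that bears it (a point fixed in the world has none). Each returns a list of dicts, best first, with "confidence" (0 to 1); they miss things now and then, are a little off and sometimes report something else, mostly with a low value. They report only what shows in the picture. A call takes as long as a camera call.
- robot.cut_out(camera, query): "region" (400x640 bool, what is visible of it) and "centre" ([column, row] in pixels, amid what is visible of it).
- robot.landmark_of(camera, query): "centre" ([column, row] in pixels: a listed point, or the origin of a listed thing).
The state is a dict: "clock": time; "q": joint angles; "joint_velocities": joint speeds; "effort": joint torques, N m; "ee_pos": TCP position; "tcp_rot": TCP orientation; "contact_force": force on the tool from outside, world axes, zero at the start; "ft_torque": the same for the moment, N m; "width": finger opening in m; "finger_force": force on a finger pad.
Only numpy, scipy, OpenCV 4.12 (cv2) and the standard library are available. Lean on these libraries where they do the work, as an engineer would, in place of code of your own. Each camera call takes 0.05 s, during which the arm holds its last target. There are 200 camera calls.

### The job

The freshly greased wheel on the run-in stand needs running in: take hold of the crank's knob and, through the crank alone, bring the wheel (not just the crank, its clutch slips) to 20 turns a minute (2.1 rad/s) anticlockwise seen from above, and keep it there, give or take 3 turns a minute, for six seconds without ever racing it past 30. Then bring it to a stop with the steel tab on its tyre pointing at the stand's fixed pointer, let go of the knob and leave everything at rest. Do not touch the tyre, and leave the other things on the bench where they are.

Things in the scene. Friction and masses are not known exactly. Their poses are not given: they have to be found in the camera images.
- stand: Fixed run-in stand: grey round base (236 mm across, 12 mm thick), the wheel lying flat on an upright axle in its middle, a grey post with the steel pointer at its edge. Origin on the bench on the axle line; z up; +x from the axle to the pointer. Nothing on it is higher than 112 mm but the crank's knob (top at 156 mm)
- wheel (a joint): Angle of the wheel about the upright axle (rad), growing anticlockwise from above, no end stops, counting on over full turns; at 0 and every 2 pi the tab is at the pointer. Inertia about the axle nominally 0.0077 kg m2 (tyre 1.2 kg; may differ by 30 %); bearing drag 0.0015 N m s/rad plus dry friction 0.003 N m
- crank (a joint): Angle of the crank relative to the WHEEL (rad), anticlockwise positive, no stops; the crank's direction in the stand's frame is wheel + crank. The steel arm (top at z 108 mm) drives the wheel only through a slipping grease clutch: torque on the wheel = 0.008 N m s/rad x this joint's speed, no spring, no dry friction. Held still, it brakes the wheel likewise
- knob_mid (a point): Middle of the crank's knob, an upright pale wooden cylinder 28 mm in diameter and 46 mm tall (z 110 to 156 mm, this point at 133 mm) that turns freely on its own pin; it goes round the axle on a circle of 55 mm radius
- tyre: The black tyre on its dark plastic hub, 200 mm across, z 43 to 87 mm, turning with the wheel; origin on the bench on the axle line, +x from the axle to the tab. Not to be touched
- tab (a point): Outer end of the steel tab (30 x 16 x 10 mm) on the tyre's upper side, 100 mm from the axle, 90 mm above the bench
- pointer (a point): Tip of the stand's steel pointer, 108 mm from the axle, 87 mm above the bench; fixed
- screwdriver: Bystander: screwdriver lying on the bench
- battery: Bystander: blue battery pack, 140 x 46 x 40 mm
- small_wheel: Bystander: spare small black wheel, 90 mm across, 52 mm tall
- motor: Bystander: steel motor can, 60 mm across, 80 mm tall with its shaft
- pulley: Bystander: aluminium pulley ring, 56 mm across, 18 mm tall, beside the stand
- grease: Bystander: grease jar, 60 mm across, 60 mm tall, beside the stand
- wrench: Bystander: wrench lying on the bench

How it is judged:
On the way, in this order (a step that is already met when the one before it is completed fails the run):
1. the wheel keeps 17 to 23 turns a minute (1.78 to 2.41 rad/s) anticlockwise for 5.5 s without a break (velocity of joint wheel between 1.77 and 2.42 rad/s), for 5.5 s.
2. the wheel stands still with its tab at the pointer (horizontal distance between tab and pointer below 0.022 m and velocity of joint wheel between -0.06 and 0.06 rad/s), for 0.3 s.
At the end, for the whole second after the job is handed in: The wheel is at rest with the tab's end within 22 mm of the pointer's tip (about 0.2 rad either side), the crank at rest too and let go (all of step 2 and velocity of joint crank between -0.1 and 0.1 rad/s); the robot touches nothing.
It fails at once if the wheel races past 30 turns a minute either way (velocity of joint wheel above 3.14 rad/s or velocity of joint wheel below -3.14 rad/s).
It fails at once if the robot touches the tyre (contact force between any of the fingers, the arm and tyre above 1 N).
It fails at once if a bystander is shifted by more than 30 mm (distance of any of screwdriver, battery, small_wheel, motor, pulley, grease, wrench from where it was at the start of the episode above 0.03 m).
It also fails if it takes over 64 s, if anything falls off the work surface, if the arm or the gripper's body presses on something with over 40 N, if the wrist force passes 120 N, or if a joint passes its speed limit or range.

## Working session

There is one attempt and no reset: what is moved stays moved. The work goes in short steps, Python scripts to look and compute and a tool call to move; the robot and the scene stay as the last step left them, time stands still between calls to the robot, and variables do not carry over. Pictures are saved under pics/ and viewed, at most 10 in all, crops included, and the job is handed in when it is done.

Besides the shell and the picture viewer there is one more tool, called after "Request:" in YAML: its name, and indented under it one key for each argument. drive_tool: Moves the arm, as the interface text tells. Shifts and turns lie within -1 to 1; 1 stands for 500 mm of shift or pi rad of turn. Its arguments: {"type":"object","properties":{"deltas":{"type":"array"},"fingers":{"type":"number"}},"required":["deltas"]}

```bash
mkdir -p pics; cat > h.py <<'E'
import numpy as np, cv2
from cell import robot
def ray(cam,px):
    m=robot.camera_model(cam); K=np.array(m["intrinsics"]); T=np.array(m["world_to_cam"])
    d=np.linalg.inv(K)@np.array([px[0],px[1],1.]); d=np.array([d[0],-d[1],-d[2]])
    R=T[:3,:3]; return -R.T@T[:3,3], R.T@d
def at_z(cam,px,z):
    o,d=ray(cam,px); return o+d*(z-o[2])/d[2]
def proj(cam,p):
    m=robot.camera_model(cam); K=np.array(m["intrinsics"]); T=np.array(m["world_to_cam"])
    c=T[:3,:3]@np.array(p)+T[:3,3]; u=K@np.array([c[0],-c[1],-c[2]]); return u[:2]/u[2]
E
python3 - <<'E'
from h import *
for c in("top","side"):
    cv2.imwrite(f"pics/{c}0.png",robot.read_camera(c)[:,:,::-1])
    print(c,ray(c,(320,200))[0].round(3))
    for q,z in(("stand",0),("tyre",0),("knob_mid",.133),("tab",.09),("pointer",.087),("grease",0.0),("pulley",0.0),("motor",0)):
        for r in robot.landmark_of(c,q)[:2]:
            print(c,q,round(r["confidence"],2),np.round(r["centre"],1),at_z(c,r["centre"],z).round(4))
s=robot.state();print(s["clock"],s["ee_pos"],np.round(s["tcp_rot"],3).tolist(),s["width"])
E
```

```text
top [0.331 0.003 1.526]
top stand 0.9 [317.1 216.9] [ 0.5496 -0.0032  0.    ]
top stand 0.18 [352.1 231.6] [ 0.5028 -0.1095  0.    ]
top tyre 0.6 [320.1 216.3] [ 0.5513 -0.0125  0.    ]
top knob_mid 0.73 [440.3 199.8] [ 0.5742 -0.3508  0.133 ]
top knob_mid 0.41 [336.7 219.7] [ 0.5218 -0.0575  0.133 ]
top tab 0.72 [349.8 231.2] [ 0.4939 -0.0963  0.09  ]
top pointer 0.94 [317.1 171.7] [ 0.6714 -0.0049  0.087 ]
top grease 0.83 [373.6 210. ] [ 0.5686 -0.1774  0.    ]
top pulley 0.76 [263.6 225.8] [0.5245 0.1609 0.    ]
top motor 0.81 [440.  196.6] [ 0.6075 -0.3842  0.    ]
side [ 0.211 -1.077  1.252]
side stand 0.6 [322.1 210.9] [ 0.5648 -0.0206  0.    ]
side tyre 0.89 [319.9 209.2] [ 0.5601 -0.0102  0.    ]
side knob_mid 0.63 [313.2 197.3] [ 0.5192 -0.0668  0.133 ]
side tab 0.73 [311.2 213.2] [ 0.5022 -0.0941  0.09  ]
side pointer 0.69 [344.4 182.9] [0.6569 0.0043 0.087 ]
side pointer 0.58 [355.5 318.8] [ 0.4977 -0.4977  0.087 ]
side grease 0.89 [336.5 247.1] [ 0.5575 -0.1888  0.    ]
side pulley 0.65 [298.2 180.1] [0.5302 0.1575 0.    ]
side motor 0.77 [374.6 289.5] [ 0.6119 -0.3813  0.    ]
0.9 [0.14967529 0.60681156 0.22266706] [[-0.971, 0.239, 0.0], [0.239, 0.971, 0.0], [0.0, 0.0, -1.0]] 0.08781100873546172
```

```bash
python3 - <<'E'
import cv2,numpy as np
a=cv2.imread("pics/top0.png")[140:290,230:400]; b=cv2.imread("pics/side0.png")[130:280,235:405]
cv2.imwrite("pics/c.png",np.hstack([cv2.resize(x,(400,353),interpolation=cv2.INTER_CUBIC) for x in(a,b)]))
E
```

```text
(no output)
```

View pics/c.png

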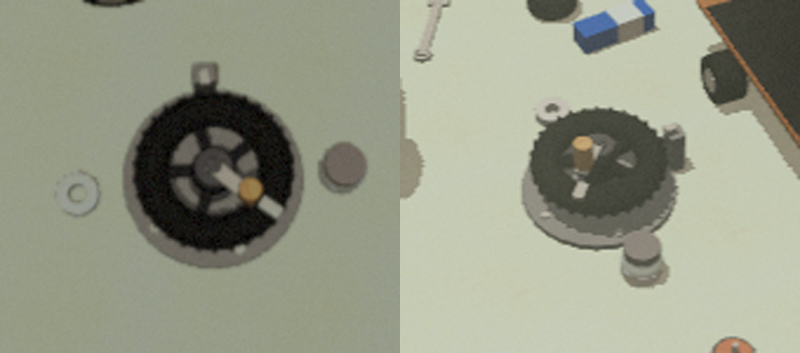

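View pics/top0.png

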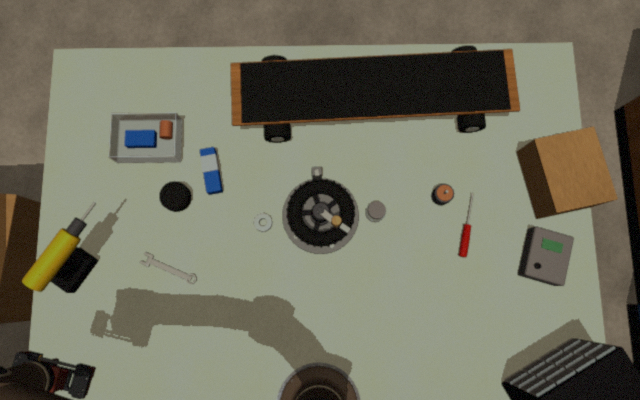

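The pictures show the wheel in the top view centred near (319,213), with the pointer at (317,172), the knob at (336,220) and the tab at (350,231). The grease jar and pulley are on either side. Next I'll fit the axle and angles from both cameras.

```bash
cat >> h.py <<'E'
def tabfind(cam,c,img):
    "brightness of tab ring versus wheel angle (world direction), at r 85 z .092"
    g=cv2.GaussianBlur(img,(3,3),0).astype(float).min(2); a=np.radians(np.arange(0,360,2))
    v=[]
    for t in a:
        u=proj(cam,[c[0]+.086*np.cos(t),c[1]+.086*np.sin(t),.092]).astype(np.float32)
        v.append(cv2.getRectSubPix(g.astype(np.float32),(1,1),(float(u[0]),float(u[1])))[0,0])
    return a,np.array(v)
E
python3 - <<'E'
from h import *
from scipy.optimize import least_squares
obs=[("top","k",(336.7,219.7)),("top","t",(349.8,231.2)),("top","p",(317.1,171.7)),("top","s",(317.1,216.9)),("top","s",(320.1,216.3)),
("side","k",(313.2,197.3)),("side","t",(311.2,213.2)),("side","p",(344.4,182.9)),("side","s",(322.1,210.9)),("side","s",(319.9,209.2))]
for cam in("top","side"):
    robot.read_camera(cam)
    for q in("tyre",):
        r=robot.cut_out(cam,q)[0]; m=r["region"].astype(np.uint8)
        cn=max(cv2.findContours(m,0,1)[0],key=len); print(cam,q,r["confidence"],cv2.fitEllipse(cn),cv2.boundingRect(cn))
        if cam=="top":
            e=cv2.fitEllipse(cn)[0]; print(at_z("top",e,.087),at_z("top",e,.065))
def P(x):
    c=np.array(x[:2]); f=lambda r,a,z:[c[0]+r*np.cos(a),c[1]+r*np.sin(a),z]
    return dict(k=f(.055,x[2],.133),t=f(.1,x[3],.09),p=f(.108,x[4],.087),s=[*c,0])
def res(x):
    p=P(x); return np.concatenate([proj(c,p[q])-np.array(u) for c,q,u in obs])
s=least_squares(res,[.55,-.01,-.9,-1,0],loss="soft_l1"); print(s.x.round(4),P(s.x)); print(res(s.x).reshape(-1,2).round(1))
for cam in("top","side"):
    im=cv2.imread(f"pics/{cam}0.png"); a,v=tabfind(cam,s.x[:2],im); i=v.argsort()[::-1][:8]; print(cam,np.median(v),[(int(np.degrees(a[j])),int(v[j])) for j in i])
E
```

```text
top tyre 0.94 ((320.2320556640625, 212.09315490722656), (67.08870697021484, 67.31553649902344), 58.037574768066406) (286, 178, 69, 69)
[ 0.55107404 -0.01218335  0.087     ] [ 0.55444523 -0.01240803  0.065     ]
side tyre 0.78 ((319.4971618652344, 198.35267639160156), (44.64175796508789, 57.52980041503906), 87.3342056274414) (290, 175, 59, 47)
[ 0.5539 -0.0127 -2.1846 -2.1648  0.0952] {'k': [np.float64(0.5221890245038837), np.float64(-0.057678758383400155), 0.133], 't': [np.float64(0.49789784499650597), np.float64(-0.0955877324286201), 0.09], 'p': [np.float64(0.6613795031253077), np.float64(-0.002456815610416496), 0.087], 's': [np.float64(0.553868106879961), np.float64(-0.012718378716300976), 0]}
[[ 0.1 -0.1]
 [-0.3 -1.4]
 [-0.8  3.3]
 [ 3.1 -1.4]
 [ 0.1 -0.8]
 [ 0.  -2.1]
 [-1.1  0.6]
 [ 1.9  1. ]
 [-3.6 -0.8]
 [-1.4  0.9]]
top 15.248319 [(234, 134), (236, 130), (232, 130), (238, 112), (230, 105), (239, 72), (228, 65), (242, 34)]
side 65.29619 [(92, 166), (78, 163), (106, 161), (90, 161), (94, 161), (80, 161), (76, 160), (236, 160)]
```

Request:
drive_tool:
  deltas:
    - [-0.52, -0.556, 0, -0.0767]
    - [-0.52, -0.556, 0, -0.0767]
    - [-0.52, -0.556, 0, -0.0767]
    - [-0.52, -0.556, 0, -0.0767]
    - [-0.52, -0.556, 0, -0.0767]
    - [-0.52, -0.556, 0, -0.0767]
    - [-0.52, -0.556, 0, -0.0767]
    - [-0.52, -0.556, 0, -0.0767]
    - [-0.52, -0.556, 0, -0.0767]
    - [-0.52, -0.556, 0, -0.0767]
  fingers: 1

```text
clock: 1.93
ee_pos: [0.3387, 0.2684, 0.223]
tcp_rot: [[-1.0, 0.009, 0.001], [0.009, 1.0, -0.001], [-0.001, -0.001, -1.0]]
contact_force: [-0.4, -1.2, -0.4]
width: 0.0879
finger_force: 0.0
```

```bash
python3 -c "
from h import *
s=robot.state();print(s['clock'],s['ee_pos'],np.round(s['tcp_rot'],3).tolist(),np.round(s['q'],2))"
```

```text
1.9333 [0.33865122 0.26842678 0.22302272] [[-1.0, 0.009, 0.001], [0.009, 1.0, -0.001], [-0.001, -0.001, -1.0]] [-0.91  0.07  0.13  2.04 -0.01  1.03  0.79]
```

Request:
drive_tool:
  deltas:
    - [-0.367, -0.652, 0.08, 0]
    - [-0.367, -0.652, 0.08, 0]
    - [-0.367, -0.652, 0.08, 0]
    - [-0.367, -0.652, 0.08, 0]
    - [-0.367, -0.652, 0.08, 0]
    - [-0.367, -0.652, 0.08, 0]
    - [-0.367, -0.652, 0.08, 0]
    - [-0.367, -0.652, 0.08, 0]
    - [-0.367, -0.652, 0.08, 0]
    - [-0.367, -0.652, 0.08, 0]

```text
clock: 2.77
ee_pos: [0.5211, -0.0592, 0.1824]
tcp_rot: [[-1.0, 0.009, 0.002], [0.009, 1.0, -0.004], [-0.002, -0.004, -1.0]]
contact_force: [-0.4, 0.1, -0.2]
width: 0.0879
finger_force: 0.0
```

Request:
drive_tool:
  deltas:
    - [0, 0, 0, 0]
    - [0, 0, 0, 0]
    - [0, 0, 0, 0]

```text
clock: 3.02
ee_pos: [0.5184, -0.0499, 0.1826]
tcp_rot: [[-1.0, -0.001, -0.0], [-0.001, 1.0, 0.001], [0.0, 0.001, -1.0]]
contact_force: [0.3, 0.5, 0.4]
width: 0.088
finger_force: 0.0
```

```bash
python3 - <<'E'
from h import *
s=robot.state();print(s['clock'],s['ee_pos'],np.round(s['tcp_rot'],4).tolist(),np.round(s['q'],2),np.round(s["joint_velocities"],3))
for c in("top","side"):
    im=robot.read_camera(c); cv2.imwrite(f"pics/{c}1.png",im[:,:,::-1])
    for r in robot.landmark_of(c,"knob_mid"): print(c,r["confidence"],r["centre"],at_z(c,r["centre"],.133))
E
python3 -c "
import cv2,numpy as np
a=cv2.imread('pics/top1.png')[140:290,230:400]; b=cv2.imread('pics/side1.png')[110:260,235:405]
cv2.imwrite('pics/c1.png',np.hstack([cv2.resize(x,(400,353),interpolation=cv2.INTER_CUBIC) for x in(a,b)]))"
```

```text
3.0167 [ 0.51839932 -0.04994218  0.18261631] [[-1.0, -0.001, -0.0004], [-0.001, 1.0, 0.0008], [0.0004, 0.0008, -1.0]] [-0.36  0.29  0.44  1.92 -0.15  0.97  1.72] [-0.011 -0.009 -0.001  0.001 -0.002 -0.001  0.004]
side 0.41 [314.1, 195.3] [ 0.52477335 -0.05919217  0.133     ]
```

View pics/c1.png

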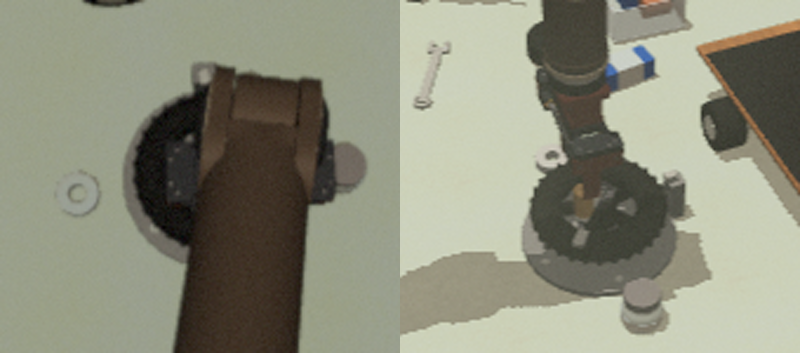

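The side view shows the tab at about (311,209), the knob just left of the fingers, and nearly the whole tyre. The arm hides the top view. I'll descend and grip.

Request:
drive_tool:
  deltas:
    - [-0.0072, -0.016, 0.02, 0]
    - [-0.0072, -0.016, 0.04, 0]
    - [-0.0072, -0.016, 0.07, 0]
    - [-0.0072, -0.016, 0.1, 0]
    - [-0.0072, -0.016, 0.12, 0]
    - [-0.0072, -0.016, 0.13, 0]
    - [-0.0072, -0.016, 0.13, 0]
    - [-0.0072, -0.016, 0.13, 0]

```text
clock: 3.88
ee_pos: [0.5224, -0.0594, 0.1177]
tcp_rot: [[-1.0, 0.001, -0.0], [0.001, 1.0, -0.0], [0.0, -0.0, -1.0]]
contact_force: [0.2, -0.6, 0.4]
width: 0.0878
finger_force: 0.0
```

Request:
drive_tool:
  deltas:
    - [0, 0, 0, 0]
    - [0, 0, 0, 0]
    - [0, 0, 0, 0]
    - [0, 0, 0, 0]
    - [0, 0, 0, 0]
    - [0, 0, 0, 0]
    - [0, 0, 0, 0]
    - [0, 0, 0, 0]
  fingers: 0

```text
clock: 4.55
ee_pos: [0.5223, -0.0595, 0.1176]
tcp_rot: [[-1.0, 0.001, -0.0], [0.001, 1.0, 0.0], [0.0, 0.0, -1.0]]
contact_force: [0.3, 0.2, 0.9]
width: 0.0384
finger_force: 0.0
```

```bash
python3 - <<'E'
from h import *
s=robot.state();print(s['clock'],s['ee_pos'],s["width"],s["finger_force"],s["contact_force"])
c="side"
im=robot.read_camera(c); cv2.imwrite(f"pics/{c}2.png",im[:,:,::-1])
for q in("knob_mid","tab","pointer"):
  for r in robot.landmark_of(c,q): print(q,r["confidence"],r["centre"],at_z(c,r["centre"],dict(knob_mid=.133,tab=.09,pointer=.087)[q]))
E
python3 -c "
import cv2,numpy as np
b=cv2.imread('pics/side2.png')[130:250,260:380]
cv2.imwrite('pics/c2.png',cv2.resize(b,(600,600),interpolation=cv2.INTER_CUBIC))"
```

```text
4.55 [ 0.52234803 -0.05949598  0.11764328] 0.038443979524060604 0.0 [0.2759739  0.19598562 0.91600039]
knob_mid 0.37 [302.9, 133.9] [0.58527852 0.25687342 0.133     ]
tab 0.74 [357.1, 317.6] [ 0.50243893 -0.49727245  0.09      ]
tab 0.18 [300.2, 132.9] [0.59156171 0.31754182 0.09      ]
pointer 0.98 [346.8, 185.0] [ 0.66106451 -0.00822646  0.087     ]
```

View pics/c2.png

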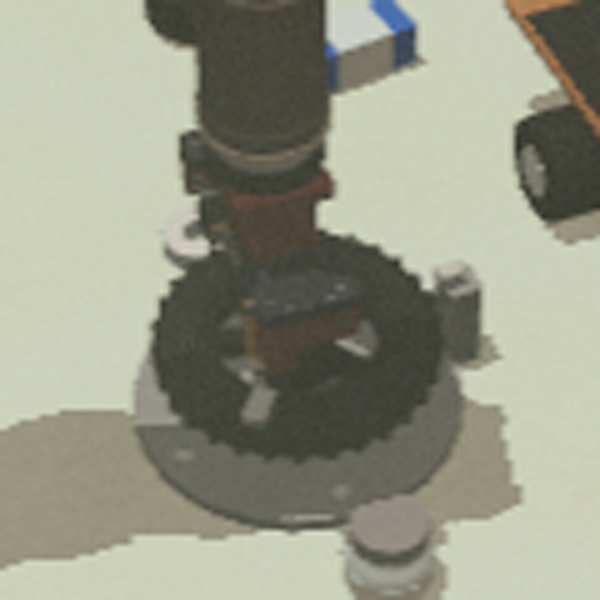

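The pointer tip is at about (347,185) and the tab at (312,209). The fingers were still closing.

Request:
drive_tool:
  deltas:
    - [0, 0, 0, 0]
    - [0, 0, 0, 0]
    - [0, 0, 0, 0]
    - [0, 0, 0, 0]

```text
clock: 5.08
ee_pos: [0.5224, -0.0594, 0.1176]
tcp_rot: [[-1.0, 0.001, 0.0], [0.001, 1.0, 0.0], [-0.0, 0.0, -1.0]]
contact_force: [1.3, 1.0, -0.5]
width: 0.0277
finger_force: 30.0
```

```bash
cat >> h.py <<'E'
C=np.array([.5535,-.0125])
def tab(img,c=C,pr=True):
    "side picture: matched filter of the tab box against the tyre around it"
    g=cv2.cvtColor(img,cv2.COLOR_RGB2GRAY).astype(np.float32); out=[]
    S=lambda t,r,w:(lambda u:cv2.getRectSubPix(g,(1,1),(float(u[0]),float(u[1])))[0,0])(proj("side",[c[0]+r*np.cos(t)-w*np.sin(t),c[1]+r*np.sin(t)+w*np.cos(t),.092]))
    A=np.radians(np.arange(-180,180,2.5))
    for t in A:
        i=min(np.mean([S(t,r,w) for w in(-.005,0,.005)]) for r in(.077,.085,.093)); o=max(np.mean([S(t,r,w) for r in(.077,.085,.093)]) for w in(-.016,.016))
        out.append(i-o)
    out=np.array(out); j=out.argsort()[::-1][:5]
    # weighted mean about best
    b=j[0]; k=np.arange(b-4,b+5)%len(A); w=np.clip(out[k],0,None); th=np.arctan2((w*np.sin(A[k])).sum(),(w*np.cos(A[k])).sum())
    if pr: print("tab world angle %.3f"%th,[(round(float(A[q]),2),int(out[q])) for q in j])
    return th
E
python3 - <<'E'
from h import *
s=robot.state();print(s['clock'],s['ee_pos'],s["width"],s["finger_force"],s["contact_force"])
for n in"012": tab(cv2.imread(f"pics/side{n}.png")[:,:,::-1])
for p in ([.6611,-.0024],[.6611,-.0082],[.6569,.0043],[.6714,-.0049]): d=np.array(p)-C; print(np.hypot(*d),np.arctan2(d[1],d[0]))
# circle from present knob
k=s['ee_pos'][:2]; d=k-C; print("knob r",np.hypot(*d),np.arctan2(d[1],d[0]))
E
```

```text
5.0833 [ 0.52241669 -0.05942944  0.11764295] 0.027700641207602704 30.0 [ 1.3301145   1.0010328  -0.48579894]
tab world angle -2.163 [(-2.18, 94), (-2.14, 92), (-2.23, 57), (-2.09, 42), (-1.22, 0)]Traceback (most recent call last):
  File "<stdin>", line 3, in <module>
  File "h.py", line 27, in tab
    i=min(np.mean([S(t,r,w) for w in(-.005,0,.005)]) for r in(.077,.085,.093)); o=max(np.mean([S(t,r,w) for r in(.077,.085,.093)]) for w in(-.016,.016))
  File "h.py", line 27, in <genexpr>
    i=min(np.mean([S(t,r,w) for w in(-.005,0,.005)]) for r in(.077,.085,.093)); o=max(np.mean([S(t,r,w) for r in(.077,.085,.093)]) for w in(-.016,.016))
                   ~^^^^^^^
  File "h.py", line 24, in <lambda>
    S=lambda t,r,w:(lambda u:cv2.getRectSubPix(g,(1,1),(float(u[0]),float(u[1])))[0,0])(proj("side",[c[0]+r*np.cos(t)-w*np.sin(t),c[1]+r*np.sin(t)+w*np.cos(t),.092]))
                                                                                        ~~~~^^^^^^^^^^^^^^^^^^^^^^^^^^^^^^^^^^^^^^^^^^^^^^^^^^^^^^^^^^^^^^^^^^^^^^^^^
  File "h.py", line 10, in proj
    m=robot.camera_model(cam); K=np.array(m["intrinsics"]); T=np.array(m["world_to_cam"])
ValueError: time passes only in moves, steps and waits
```

```bash
python3 - <<'E'
s=open("h.py").read()
s=s.replace('def ray(','M={c:robot.camera_model(c) for c in("top","side")}\ndef ray(',1).replace('robot.camera_model(cam)','M[cam]')
s+='''
def Pt(p): return np.round(110*np.array([-np.cos(p),np.sin(p)])).astype(int)
def calls(p0,inc):
    "inc: crank advance per row; prints calls of <=10 rows, returns end angle"
    for i in range(0,len(inc),10):
        b=Pt(p0); ph=p0+np.cumsum(inc[i:i+10]); print("[%s]  -> %.4f"%(", ".join("[%g, %g, 0, 0]"%tuple((Pt(p)-b)/1000) for p in ph),ph[-1])); p0=ph[-1]
    return p0
'''
open("h.py","w").write(s)
E
python3 - <<'E'
from h import *
for n in"012": tab(cv2.imread(f"pics/side{n}.png")[:,:,::-1])
h=np.pi/2/9.5
calls(-2.15,np.r_[h/2,[h]*9,[np.pi/20]*30])
E
```

```text
tab world angle -2.163 [(-2.18, 94), (-2.14, 92), (-2.23, 57), (-2.09, 42), (-1.22, 0)]
tab world angle -2.158 [(-2.18, 52), (-2.14, 51), (-2.09, 27), (-2.23, 23), (-1.4, 0)]
tab world angle -2.158 [(-2.14, 51), (-2.18, 49), (-2.09, 28), (-2.23, 25), (-1.44, 0)]
[[-0.008, -0.005, 0, 0], [-0.024, -0.012, 0, 0], [-0.042, -0.016, 0, 0], [-0.06, -0.018, 0, 0], [-0.078, -0.017, 0, 0], [-0.096, -0.012, 0, 0], [-0.112, -0.005, 0, 0], [-0.128, 0.005, 0, 0], [-0.141, 0.017, 0, 0], [-0.152, 0.032, 0, 0]]  -> -0.5792
[[-0.008, 0.015, 0, 0], [-0.014, 0.031, 0, 0], [-0.017, 0.048, 0, 0], [-0.018, 0.065, 0, 0], [-0.016, 0.083, 0, 0], [-0.011, 0.099, 0, 0], [-0.003, 0.115, 0, 0], [0.006, 0.129, 0, 0], [0.018, 0.142, 0, 0], [0.032, 0.152, 0, 0]]  -> 0.9916
[[0.015, 0.008, 0, 0], [0.031, 0.014, 0, 0], [0.048, 0.017, 0, 0], [0.065, 0.018, 0, 0], [0.083, 0.016, 0, 0], [0.099, 0.011, 0, 0], [0.115, 0.003, 0, 0], [0.129, -0.006, 0, 0], [0.142, -0.018, 0, 0], [0.152, -0.032, 0, 0]]  -> 2.5624
[[0.008, -0.015, 0, 0], [0.014, -0.031, 0, 0], [0.017, -0.048, 0, 0], [0.018, -0.065, 0, 0], [0.016, -0.083, 0, 0], [0.011, -0.099, 0, 0], [0.003, -0.115, 0, 0], [-0.006, -0.129, 0, 0], [-0.018, -0.142, 0, 0], [-0.032, -0.152, 0, 0]]  -> 4.1332
```

Request:
drive_tool:
  deltas:
    - [-0.008, -0.005, 0, 0]
    - [-0.024, -0.012, 0, 0]
    - [-0.042, -0.016, 0, 0]
    - [-0.06, -0.018, 0, 0]
    - [-0.078, -0.017, 0, 0]
    - [-0.096, -0.012, 0, 0]
    - [-0.112, -0.005, 0, 0]
    - [-0.128, 0.005, 0, 0]
    - [-0.141, 0.017, 0, 0]
    - [-0.152, 0.032, 0, 0]

```text
clock: 5.92
ee_pos: [0.5996, -0.0435, 0.1177]
tcp_rot: [[-1.0, 0.001, 0.001], [0.001, 1.0, -0.001], [-0.001, -0.001, -1.0]]
contact_force: [0.9, -1.0, -0.0]
width: 0.0276
finger_force: 30.0
```

Request:
drive_tool:
  deltas:
    - [-0.008, 0.015, 0, 0]
    - [-0.014, 0.031, 0, 0]
    - [-0.017, 0.048, 0, 0]
    - [-0.018, 0.065, 0, 0]
    - [-0.016, 0.083, 0, 0]
    - [-0.011, 0.099, 0, 0]
    - [-0.003, 0.115, 0, 0]
    - [0.006, 0.129, 0, 0]
    - [0.018, 0.142, 0, 0]
    - [0.032, 0.152, 0, 0]

```text
clock: 6.75
ee_pos: [0.5813, 0.0334, 0.1177]
tcp_rot: [[-1.0, 0.0, -0.001], [0.0, 1.0, 0.0], [0.001, 0.0, -1.0]]
contact_force: [0.8, 1.4, 0.8]
width: 0.0273
finger_force: 30.0
```

Request:
drive_tool:
  deltas:
    - [0.015, 0.008, 0, 0]
    - [0.031, 0.014, 0, 0]
    - [0.048, 0.017, 0, 0]
    - [0.065, 0.018, 0, 0]
    - [0.083, 0.016, 0, 0]
    - [0.099, 0.011, 0, 0]
    - [0.115, 0.003, 0, 0]
    - [0.129, -0.006, 0, 0]
    - [0.142, -0.018, 0, 0]
    - [0.152, -0.032, 0, 0]

```text
clock: 7.58
ee_pos: [0.5064, 0.0153, 0.1176]
tcp_rot: [[-1.0, 0.002, 0.002], [0.002, 1.0, -0.001], [-0.002, -0.001, -1.0]]
contact_force: [5.5, -4.2, -4.1]
width: 0.0277
finger_force: 30.0
```

```bash
python3 - <<'E'
from h import *
s=robot.state();print(s['clock'],s['ee_pos'],s["contact_force"])
im=robot.read_camera("side"); cv2.imwrite("pics/side3.png",im[:,:,::-1]); tab(im)
E
```

```text
7.5833 [0.5064362  0.01526694 0.11763725] [ 5.51175382 -4.16630161 -4.12619618]
tab world angle 0.104 [(0.09, 12), (0.13, 9), (-2.31, 1), (0.04, 0), (-1.13, 0)]
```

```bash
python3 - <<'E'
from h import *
calls(2.5624,[2.9/12]*40)
E
```

```text
[[0.012, -0.024, 0, 0], [0.017, -0.049, 0, 0], [0.017, -0.076, 0, 0], [0.01, -0.102, 0, 0], [-0.003, -0.125, 0, 0], [-0.021, -0.144, 0, 0], [-0.043, -0.159, 0, 0], [-0.068, -0.167, 0, 0], [-0.095, -0.17, 0, 0], [-0.121, -0.166, 0, 0]]  -> 4.9791
[[-0.025, 0.01, 0, 0], [-0.046, 0.026, 0, 0], [-0.063, 0.046, 0, 0], [-0.075, 0.07, 0, 0], [-0.08, 0.095, 0, 0], [-0.08, 0.122, 0, 0], [-0.073, 0.148, 0, 0], [-0.06, 0.171, 0, 0], [-0.042, 0.19, 0, 0], [-0.02, 0.205, 0, 0]]  -> 7.3957
[[0.025, 0.008, 0, 0], [0.052, 0.011, 0, 0], [0.078, 0.007, 0, 0], [0.103, -0.003, 0, 0], [0.124, -0.019, 0, 0], [0.141, -0.039, 0, 0], [0.153, -0.063, 0, 0], [0.158, -0.088, 0, 0], [0.158, -0.115, 0, 0], [0.151, -0.141, 0, 0]]  -> 9.8124
[[-0.013, -0.023, 0, 0], [-0.031, -0.042, 0, 0], [-0.053, -0.057, 0, 0], [-0.078, -0.065, 0, 0], [-0.105, -0.068, 0, 0], [-0.131, -0.064, 0, 0], [-0.156, -0.054, 0, 0], [-0.177, -0.038, 0, 0], [-0.194, -0.018, 0, 0], [-0.206, 0.006, 0, 0]]  -> 12.2291
```

Request:
drive_tool:
  deltas:
    - [0.012, -0.024, 0, 0]
    - [0.017, -0.049, 0, 0]
    - [0.017, -0.076, 0, 0]
    - [0.01, -0.102, 0, 0]
    - [-0.003, -0.125, 0, 0]
    - [-0.021, -0.144, 0, 0]
    - [-0.043, -0.159, 0, 0]
    - [-0.068, -0.167, 0, 0]
    - [-0.095, -0.17, 0, 0]
    - [-0.121, -0.166, 0, 0]

```text
clock: 8.47
ee_pos: [0.5669, -0.0673, 0.1176]
tcp_rot: [[-1.0, 0.002, -0.001], [0.002, 1.0, 0.001], [0.001, 0.001, -1.0]]
contact_force: [-0.1, 2.0, 1.4]
width: 0.0274
finger_force: 30.0
```

Request:
drive_tool:
  deltas:
    - [-0.025, 0.01, 0, 0]
    - [-0.046, 0.026, 0, 0]
    - [-0.063, 0.046, 0, 0]
    - [-0.075, 0.07, 0, 0]
    - [-0.08, 0.095, 0, 0]
    - [-0.08, 0.122, 0, 0]
    - [-0.073, 0.148, 0, 0]
    - [-0.06, 0.171, 0, 0]
    - [-0.042, 0.19, 0, 0]
    - [-0.02, 0.205, 0, 0]

```text
clock: 9.3
ee_pos: [0.5751, 0.0369, 0.1176]
tcp_rot: [[-1.0, -0.0, -0.001], [-0.0, 1.0, -0.0], [0.001, -0.0, -1.0]]
contact_force: [-2.0, -5.9, 5.2]
width: 0.0273
finger_force: 30.0
```

```bash
python3 - <<'E'
from h import *
s=robot.state();print(s['clock'],s['ee_pos'],s["contact_force"])
im=robot.read_camera("side"); cv2.imwrite("pics/side4.png",im[:,:,::-1]); tab(im)
E
```

```text
9.3 [0.57511004 0.03689237 0.11755761] [-1.99524505 -5.871692    5.23415584]
tab world angle 3.100 [(3.1, 44), (-3.14, 34), (3.05, 28), (-2.53, 0), (-1.44, 0)]
```

Request:
drive_tool:
  deltas:
    - [0.025, 0.008, 0, 0]
    - [0.052, 0.011, 0, 0]
    - [0.078, 0.007, 0, 0]
    - [0.103, -0.003, 0, 0]
    - [0.124, -0.019, 0, 0]
    - [0.141, -0.039, 0, 0]
    - [0.153, -0.063, 0, 0]
    - [0.158, -0.088, 0, 0]
    - [0.158, -0.115, 0, 0]
    - [0.151, -0.141, 0, 0]

```text
clock: 10.18
ee_pos: [0.5017, -0.0339, 0.1177]
tcp_rot: [[-1.0, 0.0, 0.003], [0.0, 1.0, 0.001], [-0.003, 0.001, -1.0]]
contact_force: [10.2, 3.9, -7.5]
width: 0.0276
finger_force: 30.0
```

```bash
python3 - <<'E'
from h import *
s=robot.state();print(s['clock'],s['ee_pos'],s["contact_force"])
im=robot.read_camera("side"); cv2.imwrite("pics/side5.png",im[:,:,::-1]); tab(im)
E
```

```text
10.1833 [ 0.50173946 -0.03393155  0.11769167] [10.17110714  3.90909016 -7.52481155]
tab world angle -1.458 [(-1.44, 51), (-1.48, 49), (-1.4, 30), (-1.53, 22), (-2.53, 0)]
```

Request:
drive_tool:
  deltas:
    - [-0.013, -0.023, 0, 0]
    - [-0.031, -0.042, 0, 0]
    - [-0.053, -0.057, 0, 0]
    - [-0.078, -0.065, 0, 0]
    - [-0.105, -0.068, 0, 0]
    - [-0.131, -0.064, 0, 0]
    - [-0.156, -0.054, 0, 0]
    - [-0.177, -0.038, 0, 0]
    - [-0.194, -0.018, 0, 0]
    - [-0.206, 0.006, 0, 0]

```text
clock: 11.07
ee_pos: [0.6054, -0.0314, 0.1177]
tcp_rot: [[-1.0, 0.002, 0.001], [0.002, 1.0, -0.001], [-0.001, -0.001, -1.0]]
contact_force: [1.4, -1.1, 1.0]
width: 0.0274
finger_force: 30.0
```

```bash
python3 - <<'E'
from h import *
s=robot.state();print(s['clock'],s['ee_pos'],s["contact_force"])
im=robot.read_camera("side"); cv2.imwrite("pics/side6.png",im[:,:,::-1]); tab(im)
# model fit/prediction
def sim(I,b,f,seg,w=0,th=0):
    for dt,wc in seg:
        for _ in range(int(round(dt/.001667))):
            n=w+.001667*(.008*(wc-w)-b*w-f*np.sign(w or wc))/I; w=max(n,0); th+=w*.001667
    return w,th
h=[(.8333,1.885)]*3
s1=h+[(.05,0)]+[(.8333,2.9)]*2; s2=s1+[(.05,0),(.8333,2.9)]; s3=s2+[(.05,0),(.8333,2.9)]
for I in(.0054,.0077,.01):
  for b,f in((.0015,.003),(.001,.002),(.002,.004)):
    print(I,b,f,[(round(w,2),round((t-2.16+np.pi)%(2*np.pi)-np.pi,2)) for w,t in(sim(I,b,f,x) for x in(h,s1,s2,s3))])
calls(12.2291,[2.9/12]*30)
E
```

```text
11.0667 [ 0.60543445 -0.03135044  0.11766353] [ 1.40265157 -1.1364468   1.03267676]
tab world angle -1.833 [(-1.83, 0), (-2.88, 0), (0.48, 0), (-0.65, 0), (-0.61, 0)]
0.0054 0.0015 0.003 [(np.float64(1.26), np.float64(0.31)), (np.float64(2.07), np.float64(-2.91)), (np.float64(2.07), np.float64(-1.15)), (np.float64(2.07), np.float64(0.61))]
0.0054 0.001 0.002 [(np.float64(1.43), np.float64(0.62)), (np.float64(2.29), np.float64(-2.26)), (np.float64(2.29), np.float64(-0.31)), (np.float64(2.29), np.float64(1.64))]
0.0054 0.002 0.004 [(np.float64(1.1), np.float64(0.02)), (np.float64(1.88), np.float64(2.78)), (np.float64(1.87), np.float64(-1.92)), (np.float64(1.87), np.float64(-0.34))]
0.0077 0.0015 0.003 [(np.float64(1.21), np.float64(0.04)), (np.float64(2.0), np.float64(2.93)), (np.float64(2.03), np.float64(-1.62)), (np.float64(2.04), np.float64(0.13))]
0.0077 0.001 0.002 [(np.float64(1.38), np.float64(0.3)), (np.float64(2.2), np.float64(-2.77)), (np.float64(2.25), np.float64(-0.86)), (np.float64(2.26), np.float64(1.08))]
0.0077 0.002 0.004 [(np.float64(1.07), np.float64(-0.21)), (np.flo
[... 640 characters left out ...]
0, 0], [-0.005, 0.052, 0, 0], [0.002, 0.078, 0, 0], [0.015, 0.101, 0, 0], [0.033, 0.12, 0, 0], [0.055, 0.135, 0, 0], [0.08, 0.143, 0, 0], [0.107, 0.146, 0, 0], [0.133, 0.142, 0, 0], [0.158, 0.132, 0, 0]]  -> 14.6458
[[0.021, -0.016, 0, 0], [0.038, -0.036, 0, 0], [0.05, -0.06, 0, 0], [0.055, -0.086, 0, 0], [0.055, -0.112, 0, 0], [0.048, -0.138, 0, 0], [0.035, -0.161, 0, 0], [0.017, -0.18, 0, 0], [-0.005, -0.195, 0, 0], [-0.03, -0.203, 0, 0]]  -> 17.0624
[[-0.027, -0.003, 0, 0], [-0.053, 0.001, 0, 0], [-0.078, 0.011, 0, 0], [-0.099, 0.027, 0, 0], [-0.116, 0.047, 0, 0], [-0.128, 0.071, 0, 0], [-0.133, 0.097, 0, 0], [-0.133, 0.123, 0, 0], [-0.126, 0.149, 0, 0], [-0.113, 0.172, 0, 0]]  -> 19.4791
```

Request:
drive_tool:
  deltas:
    - [-0.005, 0.025, 0, 0]
    - [-0.005, 0.052, 0, 0]
    - [0.002, 0.078, 0, 0]
    - [0.015, 0.101, 0, 0]
    - [0.033, 0.12, 0, 0]
    - [0.055, 0.135, 0, 0]
    - [0.08, 0.143, 0, 0]
    - [0.107, 0.146, 0, 0]
    - [0.133, 0.142, 0, 0]
    - [0.158, 0.132, 0, 0]

```text
clock: 11.95
ee_pos: [0.5242, 0.0333, 0.1176]
tcp_rot: [[-1.0, 0.001, 0.001], [0.001, 1.0, -0.002], [-0.001, -0.002, -1.0]]
contact_force: [7.0, -10.7, -3.1]
width: 0.0275
finger_force: 30.0
```

Request:
drive_tool:
  deltas:
    - [0.021, -0.016, 0, 0]
    - [0.038, -0.036, 0, 0]
    - [0.05, -0.06, 0, 0]
    - [0.055, -0.086, 0, 0]
    - [0.055, -0.112, 0, 0]
    - [0.048, -0.138, 0, 0]
    - [0.035, -0.161, 0, 0]
    - [0.017, -0.18, 0, 0]
    - [-0.005, -0.195, 0, 0]
    - [-0.03, -0.203, 0, 0]

```text
clock: 12.78
ee_pos: [0.5396, -0.0672, 0.1176]
tcp_rot: [[-1.0, 0.001, -0.001], [0.001, 1.0, 0.0], [0.001, 0.0, -1.0]]
contact_force: [0.8, 0.9, 2.7]
width: 0.0274
finger_force: 30.0
```

```bash
python3 - <<'E'
from h import *
s=robot.state();print(s['clock'],s['ee_pos'],s["contact_force"])
im=robot.read_camera("side"); cv2.imwrite("pics/side7.png",im[:,:,::-1]); tab(im)
E
```

```text
12.7833 [ 0.53955631 -0.06720947  0.11759695] [0.79145522 0.8527739  2.67942566]
tab world angle -2.499 [(-2.49, 53), (-2.53, 48), (-2.44, 36), (-2.57, 14), (-1.7, 0)]
```

Request:
drive_tool:
  deltas:
    - [-0.027, -0.003, 0, 0]
    - [-0.053, 0.001, 0, 0]
    - [-0.078, 0.011, 0, 0]
    - [-0.099, 0.027, 0, 0]
    - [-0.116, 0.047, 0, 0]
    - [-0.128, 0.071, 0, 0]
    - [-0.133, 0.097, 0, 0]
    - [-0.133, 0.123, 0, 0]
    - [-0.126, 0.149, 0, 0]
    - [-0.113, 0.172, 0, 0]

```text
clock: 13.67
ee_pos: [0.596, 0.021, 0.1176]
tcp_rot: [[-1.0, -0.0, -0.001], [-0.0, 1.0, 0.001], [0.001, 0.001, -1.0]]
contact_force: [-1.0, -0.6, 4.9]
width: 0.0274
finger_force: 30.0
```

```bash
python3 - <<'E'
from h import *
s=robot.state();print(s['clock'],s['ee_pos'],s["contact_force"])
im=robot.read_camera("side"); cv2.imwrite("pics/side8.png",im[:,:,::-1]); tab(im)
calls(19.4791,[2.9/12]*50)
E
```

```text
13.6667 [0.59599935 0.02104005 0.11759694] [-0.978725   -0.61734938  4.88836351]
tab world angle -0.757 [(-0.74, 49), (-0.79, 49), (-0.7, 28), (-0.83, 14), (-2.62, 0)]
[[0.018, 0.019, 0, 0], [0.04, 0.034, 0, 0], [0.065, 0.042, 0, 0], [0.092, 0.045, 0, 0], [0.118, 0.041, 0, 0], [0.143, 0.031, 0, 0], [0.164, 0.015, 0, 0], [0.181, -0.005, 0, 0], [0.193, -0.029, 0, 0], [0.199, -0.055, 0, 0]]  -> 21.8958
[[-0.001, -0.026, 0, 0], [-0.008, -0.052, 0, 0], [-0.021, -0.075, 0, 0], [-0.039, -0.094, 0, 0], [-0.061, -0.109, 0, 0], [-0.086, -0.117, 0, 0], [-0.113, -0.12, 0, 0], [-0.139, -0.116, 0, 0], [-0.164, -0.106, 0, 0], [-0.185, -0.09, 0, 0]]  -> 24.3124
[[-0.017, 0.02, 0, 0], [-0.029, 0.044, 0, 0], [-0.035, 0.07, 0, 0], [-0.034, 0.096, 0, 0], [-0.027, 0.122, 0, 0], [-0.014, 0.145, 0, 0], [0.004, 0.164, 0, 0], [0.026, 0.179, 0, 0], [0.051, 0.187, 0, 0], [0.078, 0.19, 0, 0]]  -> 26.7291
[[0.026, -0.004, 0, 0], [0.051, -0.014, 0, 0], [0.072, -0.03, 0, 0], [0.089, -0.05, 0, 0], [0.101, -0.074, 0, 0], [0.107, -0.1, 0, 0], [0.106, -0.126, 0, 0], [0.099, -0.152, 0, 0], [0.086, -0.175, 0, 0], [0.068, -0.194, 0, 0]]  -> 29.1458
[[-0.022, -0.015, 0, 0], [-0.047, -0.023, 0, 0], [-0.074, -0.026, 0, 0], [-0.1, -0.022, 0, 0], [-0.125, -0.012, 0, 0], [-0.146, 0.004, 0, 0], [-0.163, 0.024, 0, 0], [-0.175, 0.048, 0, 0], [-0.181, 0.074, 0, 0], [-0.18, 0.1, 0, 0]]  -> 31.5624
```

Request:
drive_tool:
  deltas:
    - [0.018, 0.019, 0, 0]
    - [0.04, 0.034, 0, 0]
    - [0.065, 0.042, 0, 0]
    - [0.092, 0.045, 0, 0]
    - [0.118, 0.041, 0, 0]
    - [0.143, 0.031, 0, 0]
    - [0.164, 0.015, 0, 0]
    - [0.181, -0.005, 0, 0]
    - [0.193, -0.029, 0, 0]
    - [0.199, -0.055, 0, 0]

```text
clock: 14.55
ee_pos: [0.498, -0.0091, 0.1177]
tcp_rot: [[-1.0, 0.001, 0.005], [0.001, 1.0, -0.001], [-0.005, -0.001, -1.0]]
contact_force: [14.0, -0.6, -12.7]
width: 0.0276
finger_force: 30.0
```

Request:
drive_tool:
  deltas:
    - [-0.001, -0.026, 0, 0]
    - [-0.008, -0.052, 0, 0]
    - [-0.021, -0.075, 0, 0]
    - [-0.039, -0.094, 0, 0]
    - [-0.061, -0.109, 0, 0]
    - [-0.086, -0.117, 0, 0]
    - [-0.113, -0.12, 0, 0]
    - [-0.139, -0.116, 0, 0]
    - [-0.164, -0.106, 0, 0]
    - [-0.185, -0.09, 0, 0]

```text
clock: 15.38
ee_pos: [0.59, -0.0548, 0.1177]
tcp_rot: [[-1.0, 0.003, 0.0], [0.003, 1.0, -0.001], [-0.0, -0.001, -1.0]]
contact_force: [2.4, -2.3, 0.6]
width: 0.0275
finger_force: 30.0
```

Request:
drive_tool:
  deltas:
    - [-0.017, 0.02, 0, 0]
    - [-0.029, 0.044, 0, 0]
    - [-0.035, 0.07, 0, 0]
    - [-0.034, 0.096, 0, 0]
    - [-0.027, 0.122, 0, 0]
    - [-0.014, 0.145, 0, 0]
    - [0.004, 0.164, 0, 0]
    - [0.026, 0.179, 0, 0]
    - [0.051, 0.187, 0, 0]
    - [0.078, 0.19, 0, 0]

```text
clock: 16.22
ee_pos: [0.5488, 0.0413, 0.1176]
tcp_rot: [[-1.0, 0.0, -0.001], [0.0, 1.0, -0.001], [0.001, -0.001, -1.0]]
contact_force: [1.3, -9.3, 2.8]
width: 0.0276
finger_force: 30.0
```

Request:
drive_tool:
  deltas:
    - [0.026, -0.004, 0, 0]
    - [0.051, -0.014, 0, 0]
    - [0.072, -0.03, 0, 0]
    - [0.089, -0.05, 0, 0]
    - [0.101, -0.074, 0, 0]
    - [0.107, -0.1, 0, 0]
    - [0.106, -0.126, 0, 0]
    - [0.099, -0.152, 0, 0]
    - [0.086, -0.175, 0, 0]
    - [0.068, -0.194, 0, 0]

```text
clock: 17.05
ee_pos: [0.516, -0.0546, 0.1176]
tcp_rot: [[-1.0, 0.0, -0.0], [0.0, 1.0, 0.002], [0.0, 0.002, -1.0]]
contact_force: [2.9, 3.4, 0.7]
width: 0.0277
finger_force: 30.0
```

```bash
python3 - <<'E'
from h import *
from scipy.optimize import least_squares
s=robot.state();print(s['clock'],s['ee_pos'],s["contact_force"])
im=robot.read_camera("side"); cv2.imwrite("pics/side9.png",im[:,:,::-1]); t9=tab(im)
def sim(I,b,f,seg,w=0.,th=0.):
    out=[]
    for dt,wc in seg:
        n=max(1,int(round(dt/.0025))); d=dt/n
        for _ in range(n):
            w=max(w+d*(.008*(wc-w)-b*w-f)/I,0.); th+=w*d
        out.append((w,th))
    return out
A=(.8333,1.885);B=(.8333,2.9);P=(.05,0)
seg=[A,A,A,P,B,B,P,B,P,B,P,B,B,P,B,P,B,B,B,B]
ix=[2,5,7,12,14,19]; ob=np.array([.104,3.10,-1.458,-2.499,-.757,t9])
wrap=lambda x:(x+np.pi)%(2*np.pi)-np.pi
def res(p,full=False):
    o=sim(*p[:3],seg); r=wrap(np.array([o[i][1]-2.16 for i in ix])-ob)
    return (r,o) if full else np.r_[r/.03,(p-[.0077,.0015,.003])/[.0015,.0003,.0006]]
p=least_squares(res,[.0077,.0015,.003],diff_step=1e-3).x
r,o=res(p,True); print(p,r.round(3),[round(x[0],2) for x in o])
w0=o[-1][0]; tg=.08
for k in range(0,45):
    sg=[P]+[(1/12,2.9)]*k+[(1/12,1.9),(1/12,.9)]+[(4,0)]
    ws,th=sim(*p,sg,w0,t9)[-1]; e=wrap(th-tg)
    if abs(e)<.12: print(k,e)
E
```

```text
17.05 [ 0.51598119 -0.054582    0.11758694] [2.90978477 3.3964863  0.72514396]
tab world angle -0.022 [(0.0, 65), (-0.04, 60), (-0.09, 20), (0.04, 17), (-1.83, 0)]
[0.00675841 0.00151061 0.00304762] [ 0.029 -0.015 -0.002 -0.019  0.014  0.003] [np.float64(0.87), np.float64(1.14), np.float64(1.23), np.float64(1.12), np.float64(1.81), np.float64(2.02), np.float64(1.86), np.float64(2.04), np.float64(1.88), np.float64(2.05), np.float64(1.88), np.float64(2.05), np.float64(2.1), np.float64(1.93), np.float64(2.06), np.float64(1.9), np.float64(2.05), np.float64(2.1), np.float64(2.11), np.float64(2.12)]
29 -0.07318486841075966
30 0.10334194383655415
```

```bash
python3 - <<'E'
from h import *
calls(29.1458,[2.9/12]*29+[2.3/12,1.4/12])
E
```

```text
[[-0.022, -0.015, 0, 0], [-0.047, -0.023, 0, 0], [-0.074, -0.026, 0, 0], [-0.1, -0.022, 0, 0], [-0.125, -0.012, 0, 0], [-0.146, 0.004, 0, 0], [-0.163, 0.024, 0, 0], [-0.175, 0.048, 0, 0], [-0.181, 0.074, 0, 0], [-0.18, 0.1, 0, 0]]  -> 31.5625
[[0.007, 0.026, 0, 0], [0.02, 0.049, 0, 0], [0.038, 0.068, 0, 0], [0.06, 0.083, 0, 0], [0.085, 0.091, 0, 0], [0.112, 0.094, 0, 0], [0.138, 0.09, 0, 0], [0.163, 0.08, 0, 0], [0.184, 0.064, 0, 0], [0.201, 0.044, 0, 0]]  -> 33.9791
[[0.012, -0.024, 0, 0], [0.018, -0.05, 0, 0], [0.017, -0.076, 0, 0], [0.01, -0.102, 0, 0], [-0.003, -0.125, 0, 0], [-0.021, -0.144, 0, 0], [-0.043, -0.159, 0, 0], [-0.068, -0.167, 0, 0], [-0.095, -0.17, 0, 0], [-0.116, -0.167, 0, 0]]  -> 36.3458
[[-0.012, 0.003, 0, 0]]  -> 36.4625
```

Request:
drive_tool:
  deltas:
    - [-0.022, -0.015, 0, 0]
    - [-0.047, -0.023, 0, 0]
    - [-0.074, -0.026, 0, 0]
    - [-0.1, -0.022, 0, 0]
    - [-0.125, -0.012, 0, 0]
    - [-0.146, 0.004, 0, 0]
    - [-0.163, 0.024, 0, 0]
    - [-0.175, 0.048, 0, 0]
    - [-0.181, 0.074, 0, 0]
    - [-0.18, 0.1, 0, 0]

```text
clock: 17.93
ee_pos: [0.6074, -0.0038, 0.1177]
tcp_rot: [[-1.0, 0.0, 0.001], [0.0, 1.0, 0.0], [-0.001, 0.0, -1.0]]
contact_force: [2.6, -0.1, 2.2]
width: 0.0277
finger_force: 30.0
```

Request:
drive_tool:
  deltas:
    - [0.007, 0.026, 0, 0]
    - [0.02, 0.049, 0, 0]
    - [0.038, 0.068, 0, 0]
    - [0.06, 0.083, 0, 0]
    - [0.085, 0.091, 0, 0]
    - [0.112, 0.094, 0, 0]
    - [0.138, 0.09, 0, 0]
    - [0.163, 0.08, 0, 0]
    - [0.184, 0.064, 0, 0]
    - [0.201, 0.044, 0, 0]

```text
clock: 18.77
ee_pos: [0.5059, 0.0149, 0.1177]
tcp_rot: [[-1.0, 0.001, 0.003], [0.001, 1.0, -0.002], [-0.003, -0.002, -1.0]]
contact_force: [12.4, -7.6, -8.2]
width: 0.0275
finger_force: 30.0
```

Request:
drive_tool:
  deltas:
    - [0.012, -0.024, 0, 0]
    - [0.018, -0.05, 0, 0]
    - [0.017, -0.076, 0, 0]
    - [0.01, -0.102, 0, 0]
    - [-0.003, -0.125, 0, 0]
    - [-0.021, -0.144, 0, 0]
    - [-0.043, -0.159, 0, 0]
    - [-0.068, -0.167, 0, 0]
    - [-0.095, -0.17, 0, 0]
    - [-0.116, -0.167, 0, 0]

```text
clock: 19.6
ee_pos: [0.5638, -0.0679, 0.1176]
tcp_rot: [[-1.0, 0.002, -0.001], [0.002, 1.0, -0.001], [0.001, -0.001, -1.0]]
contact_force: [-0.1, -1.8, 3.2]
width: 0.0274
finger_force: 30.0
```

Request:
drive_tool:
  deltas:
    - [-0.012, 0.003, 0, 0]
    - [-0.012, 0.003, 0, 0]
    - [-0.012, 0.003, 0, 0]
    - [-0.012, 0.003, 0, 0]
    - [-0.012, 0.003, 0, 0]
    - [-0.012, 0.003, 0, 0]
    - [-0.012, 0.003, 0, 0]
    - [-0.012, 0.003, 0, 0]
    - [-0.012, 0.003, 0, 0]
    - [-0.012, 0.003, 0, 0]

```text
clock: 20.43
ee_pos: [0.5694, -0.0663, 0.1177]
tcp_rot: [[-1.0, 0.002, -0.0], [0.002, 1.0, -0.001], [0.0, -0.001, -1.0]]
contact_force: [2.1, -5.2, 1.9]
width: 0.0279
finger_force: 30.0
```

Request:
drive_tool:
  deltas:
    - [0, 0, 0, 0]
    - [0, 0, 0, 0]
    - [0, 0, 0, 0]
    - [0, 0, 0, 0]
    - [0, 0, 0, 0]
    - [0, 0, 0, 0]
    - [0, 0, 0, 0]
    - [0, 0, 0, 0]
    - [0, 0, 0, 0]
    - [0, 0, 0, 0]

```text
clock: 21.27
ee_pos: [0.5694, -0.0664, 0.1177]
tcp_rot: [[-1.0, 0.002, -0.0], [0.002, 1.0, -0.001], [0.0, -0.001, -1.0]]
contact_force: [2.4, -5.5, 1.8]
width: 0.0273
finger_force: 30.0
```

```bash
python3 - <<'E'
from h import *
s=robot.state();print(s['clock'],s['ee_pos'],s["contact_force"])
for n in "ab":
    im=robot.read_camera("side"); tab(im)
cv2.imwrite("pics/sidea.png",im[:,:,::-1])
cv2.imwrite('pics/c3.png',cv2.resize(im[130:250,260:380,::-1],(600,600),interpolation=cv2.INTER_CUBIC))
E
```

```text
21.2667 [ 0.56942162 -0.06635218  0.11765329] [ 2.38016137 -5.51613961  1.75516673]
tab world angle -0.351 [(-0.35, 4), (0.09, 4), (0.04, 4), (-0.39, 2), (0.0, 2)]
tab world angle 0.073 [(0.09, 3), (-0.35, 2), (-0.39, 1), (0.04, 1), (0.79, 1)]
```

View pics/c3.png

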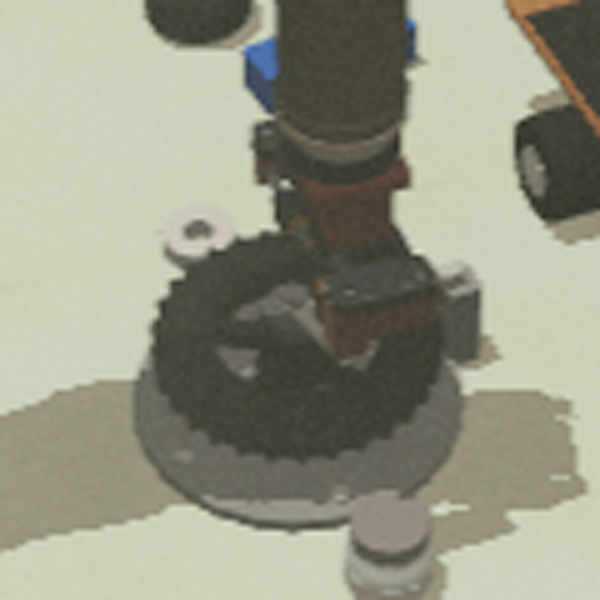

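The gripper hides the tab, and it shows nowhere else, so it is probably near the pointer. I'll let go, lift and check.

Request:
drive_tool:
  deltas:
    - [0, 0, 0, 0]
    - [0, 0, 0, 0]
    - [0, 0, 0, 0]
    - [0, 0, 0, 0]
    - [0, 0, 0, 0]
    - [0, 0, 0, 0]
    - [0, 0, 0, 0]
    - [0, 0, 0, 0]
  fingers: 1

```text
clock: 22.03
ee_pos: [0.5703, -0.0655, 0.1176]
tcp_rot: [[-1.0, 0.001, -0.0], [0.001, 1.0, 0.0], [0.0, 0.0, -1.0]]
contact_force: [-0.3, -0.2, 0.1]
width: 0.0772
finger_force: 0.0
```

Request:
drive_tool:
  deltas:
    - [0, 0, -0.03, 0]
    - [0, 0, -0.07, 0]
    - [0, 0, -0.12, 0]
    - [0, 0, -0.16, 0]
    - [0, 0.05, -0.16, 0]
    - [0, 0.12, -0.16, 0]
    - [0, 0.19, -0.16, 0]
    - [0, 0.24, -0.16, 0]
    - [0, 0.26, -0.16, 0]
    - [0, 0.26, -0.16, 0]

```text
clock: 22.87
ee_pos: [0.5703, 0.0675, 0.1974]
tcp_rot: [[-1.0, -0.004, -0.0], [-0.004, 1.0, 0.001], [0.0, 0.001, -1.0]]
contact_force: [0.4, -0.2, -0.2]
width: 0.0877
finger_force: 0.0
```

```bash
python3 - <<'E'
from h import *
s=robot.state();print(s['clock'],s['ee_pos'],s["contact_force"])
im=robot.read_camera("side"); tab(im)
for q,z in(("tab",.09),("pointer",.087)):
    for r in robot.landmark_of("side",q)[:2]: print(q,round(r["confidence"],2),r["centre"],at_z("side",r["centre"],z))
cv2.imwrite("pics/sideb.png",im[:,:,::-1])
cv2.imwrite('pics/c4.png',cv2.resize(im[130:250,260:380,::-1],(600,600),interpolation=cv2.INTER_CUBIC))
E
```

```text
22.8667 [0.57028031 0.06752386 0.19737415] [ 0.43786769 -0.19025075 -0.21055947]
tab world angle 0.108 [(0.09, 11), (0.13, 10), (-2.71, 1), (-0.83, 0), (-0.87, 0)]
tab 0.71 [344.8, 183.2] [ 6.56505533e-01 -3.66373492e-04  9.00000000e-02]
pointer 0.9 [347.3, 183.5] [ 0.66538521 -0.00189337  0.087     ]
```

View pics/c4.png

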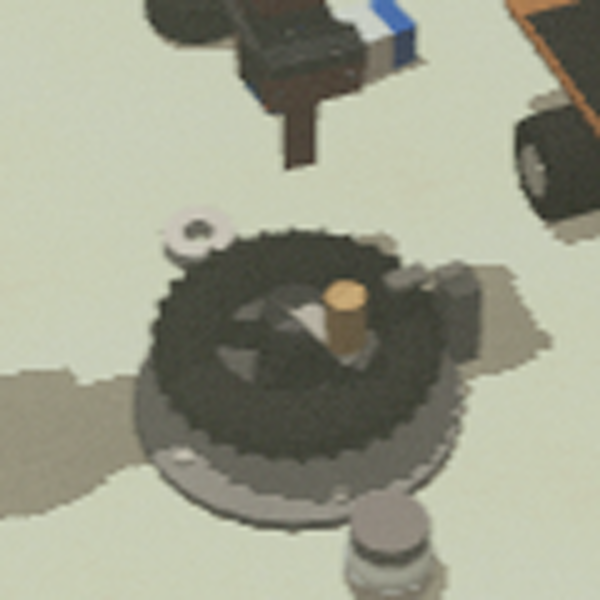

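The tab at about (341,185) lines up with the pointer at about (347,184), roughly 9 mm apart. The knob is free, so I'll let things settle and hand in.

Request:
drive_tool:
  deltas:
    - [0, 0, 0, 0]
    - [0, 0, 0, 0]
    - [0, 0, 0, 0]
    - [0, 0, 0, 0]
    - [0, 0, 0, 0]
    - [0, 0, 0, 0]
    - [0, 0, 0, 0]
    - [0, 0, 0, 0]
    - [0, 0, 0, 0]
    - [0, 0, 0, 0]

```text
clock: 23.85
ee_pos: [0.5705, 0.0645, 0.1977]
tcp_rot: [[-1.0, 0.001, 0.0], [0.001, 1.0, 0.0], [-0.0, 0.0, -1.0]]
contact_force: [-0.9, 0.1, 0.1]
width: 0.0879
finger_force: 0.0
```

```bash
python3 - <<'E'
from h import *
tab(robot.read_camera("side"))
print(robot.sign_off())
E
```

```text
tab world angle 0.110 [(0.13, 15), (0.09, 13), (0.04, 0), (-2.57, 0), (-2.66, 0)]
the job is handed in; nothing more can be done
None
```

I handed the job in at about 24 s: by camera measurements and a fitted model, the wheel ran at about 1.9–2.1 rad/s (18–20 turns a minute) for over 8 s, then stopped with its tab about 9 mm from the pointer and the knob released; the hand-in returned no verdict.

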